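Put the stray chocolate in its drawer

TASK

A stray chocolate log lies on the flat top of the low two-drawer cabinet; on the ledge behind it a sample above each drawer shows what that drawer keeps. Pull the drawer under the log sample out to its stop, slide the stray log over the cabinet's front edge into it without picking it up, then push that drawer fully shut. Do not open the other drawer, and leave the samples and everything else on the counter where they are.

Things in the scene. Friction and masses are not known exactly. Their poses are not given: they have to be found in the camera images.
- cab: Low wooden two-drawer cabinet, fixed, 170 (x) x 180 (y) x 75 high to its flat top (deck). Origin: centre of its underside; -x is its front, +y its left drawer. Deck free from the front edge (x = -85) to the ledge at the back (x = 40 to 85, top at z = 90). Drawers centred at y = +43 and -43; their 12 mm thick fronts reach z = 8 to 64, outer face at x = -98 when shut.
- stray_log: The stray chocolate log on the deck: half-round brown bar 19 (x) x 42 (y) x 16 (z), 13 g, flat underneath. Origin: centre of its underside. It lies with its long axis roughly along the cabinet's y, anywhere along the deck's middle, not always in front of its own drawer.
- sample_log: Sample on the ledge above one of the drawers: the same chocolate log, 19 x 42 x 16, loose. Origin: centre of its underside. The drawer on its side of the cabinet (sign of its y in the cabinet frame) is the drawer for logs.
- sample_cup: Sample on the ledge above the other drawer: a fluted chocolate cup, 37 across, 28 high, loose. Origin: centre of its underside. Its drawer stays shut.
- drawer_left (a joint): Pull-out of the drawer on the cabinet's +y side in m: 0 shut, 0.075 at its stop; it slides along the cabinet's -x with about 1.2 N of friction, no spring. It may start a few mm ajar.
- drawer_right (a joint): The same for the drawer on the cabinet's -y side.
- drawer_left_handle (a point): Middle of the steel bar of the left drawer's handle, moving with the drawer. The round bar is 8 mm thick, runs along the cabinet's y, 48 mm clear between its two legs, 44 above the counter; its centre line is 40 in front of the drawer front, so 36 mm are clear behind the bar, open from above and below. Axes as the cabinet's.
- drawer_right_handle (a point): The same for the right drawer.
- drawer_left_floor (a point): Centre of the left drawer's inner floor (14 above the counter), moving with the drawer. Inside 138 long (x) x 70 wide (y), walls 38 high above the floor, open on top. Axes as the cabinet's. When the drawer is out at its stop, 73 mm of it lie open in front of the cabinet's front edge.
- drawer_right_floor (a point): The same for the right drawer.
- cup_by: Bystander: chocolate cup 37 across, 28 high on the counter to the right of the cabinet. Origin: centre of its underside.
- cup_left: Bystander: chocolate cup 37 across, 28 high on the counter to the left of the cabinet. Origin: centre of its underside.
- bell: Bystander: domed counter bell, 80 across, 60 high, far right of the cabinet. Origin: centre of its underside.
- jar: Bystander: jar with a cork lid, 65 across, 110 high, far right. Origin: centre of its underside.
- roll_by: Bystander: chocolate roll 17 x 64 (y) x 18 near the counter edge, right of the cabinet. Origin: centre of its underside.
- tongs_by: Bystander: small steel tongs lying flat, 32 x 170 (y) x 18, far right. Origin: centre of the underside.
- scoop_by: Bystander: steel scoop lying flat, 42 x 138 (y) x 21, far right. Origin: centre of the underside.

How it is judged:
By the outcome, as a careful person would: the job done as asked, in the order asked, and still so for the second after the job is handed in, with the robot touching nothing.
It also fails if it takes over 64 s, if anything falls off the work surface, if the arm or the gripper's body presses on something with over 40 N, if the wrist force passes 120 N, or if a joint passes its speed limit or range.

ROBOT

A 6-joint arm with a two-finger parallel gripper is mounted at the origin on a cart in front of the work surface, level with it; the furniture and walls round the work are solid. World frame = base frame: x ahead of the robot, y to its left, z up, the work surface at z = 0. Lengths are in m, angles in rad, forces in N, time in s.
With the tool pointing down it reaches from about 0.35 to 0.975 m from the base axis. Payload 4.9 kg.
Tool frame: the origin (TCP) lies midway between the tips of the shut fingers; the grasp point (between the pads) lies 19 mm behind it; z points along the fingers, y is the line along which they close (so a half turn about z gives the same grasp; the last joint's range is limited). The gripper opens to 85 mm and grips with 20 to 120 N. Pads are 22 mm wide; open, the fingers measure 114 mm over their backs; the gripper's body (76 mm by 85 mm) begins 54 mm behind the grasp point. The pads swing forward as they close: fully open they stand 13 mm farther back than shut.
Start: joints at [1.015, 0.053, 1.613, -0, 1.476, -0.119], TCP at [0.264, 0.566, 0.231] pointing down, gripper open.
Joint ranges: [-3.01, 3.01], [-1.01, 2.22], [0.06, 2.58], [-1.02, 4.17], [0.09, 2.62], [-3.14, 3.14]. Speed limits (rad/s): [2.57, 2.57, 3.14, 3.14, 3.14, 3.14].

INTERFACE

Orientations are given as a unit quaternion [w, x, y, z].
In Python, from plant import state, grab_frame, job_done, cut_out, place_of gives the robot as it stands.
- The arm moves only by the tool jog_arm, never from a script. Its argument "motion" is text: rows parted by semicolons, each of 7 numbers parted by spaces: the opening in per cent of the stroke, from 0 (shut) to 100 (fully open), then the shift along the tool's x, y, z as a fraction of full scale, then the turn, a rotation vector about the tool's x, y, z as a fraction of full scale. A call has exactly 5 rows; each row is the pose to reach, as a shift and turn from the pose commanded when the call began, along the tool's axes at that moment; what a row does not reach only later rows make up. Full scale, the value 1, is 50 cm for a shift and 1.5 rad for a turn. A row lasts 1/8 s, in which the tool goes at most 62.5 mm and 10.7 degrees, less where a joint would pass 70% of its speed; a pose out of reach is approached as far as the arm can. A call with a number of a shift or a turn outside -1 to 1 is refused whole. A call with a gripper value outside its range is refused whole. The fingers move at their own pace and stop on an object; the grip force is fixed at half the most. Time passes only in rows, so rows that repeat a pose let the fingers close, or fill a call up. It gives the time, the measured TCP pose, the force, the opening and the grip force at its end, in the units of the state.
- state(): the state, without advancing time (a new reading comes with each control period).
- grab_frame(name): name is "scene" or "top" or "wrist"; returns a dict with "color" (420x560x3 uint8, red, green, blue), "range_z" (420x560 float32, m along the optical axis (not along the pixel's ray), 0 where there is no reading), "intrinsics" (3x3 intrinsics, pixels), "world_from_camera" (4x4, takes a point from camera to world coordinates). Camera axes: x right, y up, looking along -z (the intrinsics and any distortion apply to the point x, -y, -z); pixel columns grow to the right and rows downward; lengths in m; the calibration is good to about 2 mm. A picture is of the moment at which its call begins.
- job_done(): hands the job in; it is judged then, once.
Trained networks look in the newest picture that a camera, given by its name, has taken for a name from the list of things; names that differ only in an ending like _2 or _b are one class to them, and where a whole thing is asked for, a point or a joint stands for the part that bears it (a point fixed in the world has none). Each returns a list of dicts, best first, with "p" (0 to 1); they miss things now and then, are a little off and sometimes report something else, mostly with a low value. They report only what shows in the picture. A call takes as long as a camera call.
- cut_out(camera, thing): "pixels" (420x560 bool, what is visible of it).
- place_of(camera, thing): "at" ([x, y, z] in m, in world coordinates, good to about 4 mm: a listed point, or the origin of a listed thing).
The state is a dict: "time": time; "joint_pos": joint angles; "joint_vel": joint speeds; "joint_efforts": joint torques, N m; "tool_pos": TCP position; "tool_rot": TCP orientation; "contact_force": force on the tool from outside, world axes, zero at the start; "ft_torque": the same for the moment, N m; "gripper_width": opening from 0.0 (shut) to 1.0 (fully open); "grasp_force": force on a finger pad.
Only numpy, scipy, OpenCV 4.12 (cv2) and the standard library are available. Lean on these libraries where they do the work, as an engineer would, in place of code of your own. Each camera call takes 0.05 s, during which the arm holds its last target. There are 200 camera calls.

## Working session

There is one attempt and no reset: what is moved stays moved. The work goes in short steps, Python scripts to look and compute and a tool call to move; the robot and the scene stay as the last step left them, time stands still between calls to the robot, and variables do not carry over. Pictures are saved under pics/ and viewed, at most 13 in all, crops included, and the job is handed in when it is done.

Besides the shell and the picture viewer there is one more tool, called after "Request:" as name(argument=value, ...), one argument or row to a line, values as JSON. jog_arm: Moves the arm, as the interface text tells. Shift numbers are shares of 50 cm and turn numbers shares of 1.5 rad, none past 1 either way. Its arguments: {"type":"object","properties":{"motion":{"type":"string"}},"required":["motion"]}

```bash
mkdir -p pics; ls; cat > look.py <<'E'
from plant import *
import numpy as np,cv2
def save(cam,name):
    f=grab_frame(cam); cv2.imwrite('pics/'+name,f['color'][:,:,::-1]); return f
E
python3 - <<'E'
from look import *
s=state();print(s['time'],s['tool_pos'],s['tool_rot'])
a=save('scene','s0.png');b=save('top','t0.png')
cv2.imwrite('pics/st0.png',cv2.resize(np.hstack([a['color'],b['color']])[:,:,::-1],(800,300)))
for c in('top','scene'):
  for t in ['cab','stray_log','sample_log','sample_cup','drawer_left_handle','drawer_right_handle','drawer_left_floor','drawer_right_floor']:
    print(c,t,[(np.round(d['at'],4),round(d['p'],2)) for d in place_of(c,t)[:3]])
E
```

```text
pics
0.0 [0.26406308 0.56578396 0.230062  ] [-3.26586091e-04  2.16666294e-01  9.76245188e-01 -9.71047107e-04]
top cab [(array([0.6007, 0.4348, 0.0008]), 0.82)]
top stray_log [(array([0.5794, 0.4007, 0.0745]), 0.66)]
top sample_log [(array([ 5.547e-01, -2.536e-01,  1.000e-04]), 0.73), (array([0.6433, 0.5059, 0.09  ]), 0.58)]
top sample_cup [(array([0.6807, 0.4326, 0.0884]), 0.57), (array([0.4972, 0.3319, 0.0436]), 0.38)]
top drawer_left_handle [(array([0.4594, 0.4084, 0.0412]), 0.6)]
top drawer_right_handle [(array([0.4956, 0.3357, 0.0476]), 0.91)]
top drawer_left_floor []
top drawer_right_floor []
scene cab [(array([ 0.6068,  0.4416, -0.0018]), 0.6)]
scene stray_log [(array([0.5789, 0.4036, 0.0722]), 0.53), (array([0.4958, 0.3337, 0.0491]), 0.27)]
scene sample_log [(array([0.6345, 0.5053, 0.0889]), 0.36)]
scene sample_cup [(array([0.6788, 0.431 , 0.0896]), 0.63), (array([0.4927, 0.6105, 0.0012]), 0.38)]
scene drawer_left_handle []
scene drawer_right_handle [(array([0.497 , 0.3331, 0.0482]), 0.7)]
scene drawer_left_floor [(array([0.5663, 0.4709, 0.0158]), 0.76)]
scene drawer_right_floor [(array([0.6111, 0.3984, 0.0138]), 0.78), (array([ 0.6042,  0.4395, -0.0009]), 0.27)]
```

View pics/t0.png

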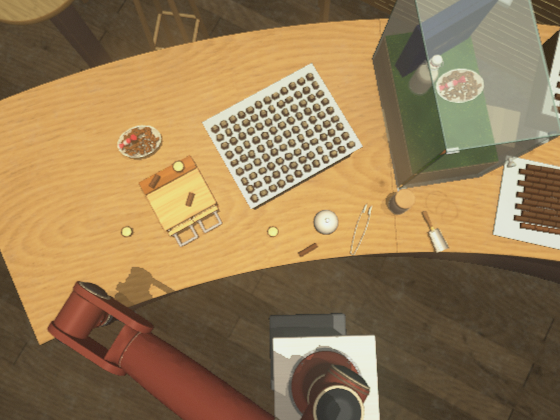

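View pics/s0.png

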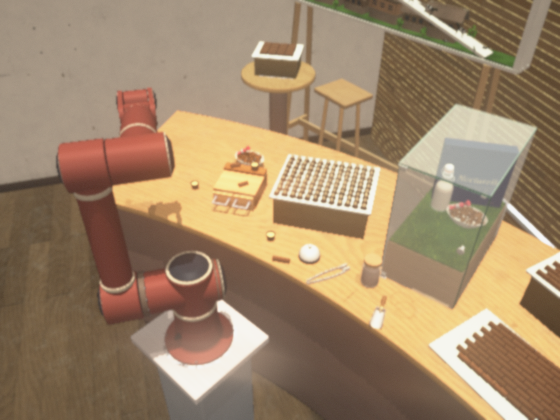

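The sample log sits over the left drawer (top image (155,182)). The stray log at (190,199) is in front of the right drawer. The cabinet is turned about +26°, with its handles at (185,238) and (210,226). Next I'll go above the front for a close look.

Request:
jog_arm(
  motion="0 -0.11 -0.03 -0.1 0 0 -0.12; 0 -0.22 -0.06 -0.1 0 0 -0.24; 0 -0.33 -0.09 -0.1 0 0 -0.36; 0 -0.45 -0.12 -0.1 0 0 -0.48; 0 -0.56 -0.15 -0.1 0 0 -0.6",
)

```text
time: 1.52
tool_pos: [0.4849, 0.3811, 0.2816]
tool_rot: [0.0, -0.227, 0.974, 0.0]
contact_force: [0.7, 0.9, 0.1]
gripper_width: 0.002
grasp_force: 0.0
```

```bash
python3 - <<'E'
from look import *
s=state();print(s['time'],s['tool_pos'],s['tool_rot'],s['contact_force'])
f=save('wrist','w1.png');print(f['world_from_camera'].round(3))
for t in ['cab','stray_log','sample_log','sample_cup','drawer_left_handle','drawer_right_handle','drawer_left_floor']:
    print(t,[(np.round(d['at'],4),round(d['p'],2)) for d in place_of('wrist',t)[:3]])
# deck plane fit
z=f['range_z'];K=f['intrinsics'];v,u=np.mgrid[:420,:560]
P=np.stack([(u-K[0,2])/K[0,0]*z,-(v-K[1,2])/K[1,1]*z,-z],-1)
W=P@f['world_from_camera'][:3,:3].T+f['world_from_camera'][:3,3]
np.save('w1.npy',W)
m=(z>0)&(abs(W[...,2]-.075)<.005)
r=cv2.minAreaRect(W[m][:,:2].astype(np.float32)*1000);print('deck',m.sum(),r,np.median(W[m][:,2]))
m=(z>0)&(W[...,2]>.08)&(W[...,2]<.1);print('above',m.sum())
E
```

```text
1.525 [0.48487648 0.38114152 0.28157962] [ 3.16947334e-04 -2.27133951e-01  9.73863459e-01  1.74939556e-04] [0.68023548 0.85612831 0.07767612]
[[-0.441 -0.858 -0.264  0.416]
 [ 0.897 -0.422 -0.13   0.346]
 [ 0.001 -0.294  0.956  0.424]
 [ 0.     0.     0.     1.   ]]
cab [(array([ 0.6044,  0.4424, -0.0018]), 0.88), (array([0.4809, 0.1517, 0.0007]), 0.31)]
stray_log [(array([0.5773, 0.3972, 0.0754]), 0.62)]
sample_log []
sample_cup [(array([0.4835, 0.1517, 0.0012]), 0.28)]
drawer_left_handle []
drawer_right_handle [(array([0.4978, 0.3383, 0.0434]), 0.66), (array([ 0.4177,  0.0423, -0.0009]), 0.51)]
drawer_left_floor []
deck 8483 ((571.5609741210938, 363.3927001953125), (213.53582763671875, 288.51104736328125), 33.612220764160156) 0.07510846582791997
above 1700
```

View pics/w1.png

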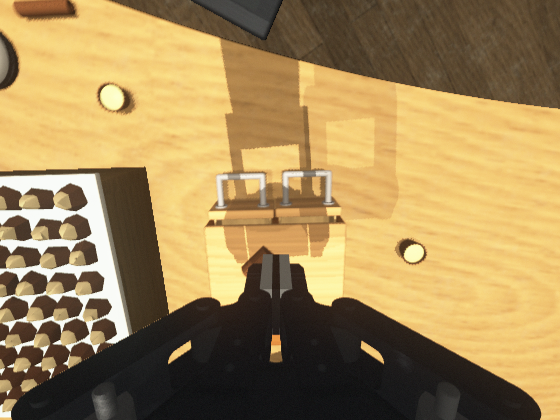

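The handles show at (242,176), right drawer, and (307,174), left drawer. The deck front edge runs along row ~222, and the log at (257,262) is partly hidden by the fingers. Now I'll measure these.

```bash
python3 - <<'E'
import numpy as np,cv2
W=np.load('w1.npy')
def bar(c0,c1):
    w=W[165:185,c0:c1]; m=(w[...,2]>.04)&(w[...,2]<.053); return w[m]
def fit(p):
    c=p[:,:2].mean(0);d=np.linalg.svd(p[:,:2]-c)[2][0];return c.round(4),np.degrees(np.arctan2(-d[0],d[1]))%180,np.median(p[:,2]),len(p)
L=bar(288,327);R=bar(223,263)
print('L',fit(L));print('R',fit(R))
print('both',fit(np.vstack([L,R])))
th=np.radians(26.3)
ex=np.array([np.cos(th),np.sin(th)]);ey=np.array([-ex[1],ex[0]])
D=W[200:350,190:360];m=abs(D[...,2]-.075)<.004
q=D[m][:,:2];qx=q@ex;qy=q@ey
print('deck x min',np.percentile(qx,[0.5,1,2]),'y',np.percentile(qy,[.5,1,99,99.5]))
# edges rows: front edge x per column bin for angle
xs=[];ys=[]
for b in np.arange(qy.min()+.01,qy.max()-.01,.005):
    k=abs(qy-b)<.0025
    if k.sum()>10: ys.append(b);xs.append(np.percentile(qx[k],3))
print('front edge slope deg',np.degrees(np.polyfit(ys,xs,1)[0]),np.median(xs))
for n,h in(('L',L),('R',R)): print(n,(h[:,:2]@ex).mean(),(h[:,:2]@ey).mean(), (h[:,:2]@ey).min(),(h[:,:2]@ey).max())
print('stray',np.array([.578,.400])@ex,np.array([.578,.400])@ey)
print('tool',np.array([.4849,.3811])@ex,np.array([.4849,.3811])@ey, 'toolyaw',np.degrees(2*np.arctan2(.22713,.97386)))
E
```

```text
L (array([0.4539, 0.4097]), np.float64(27.837664474214307), np.float64(0.04744385758531555), 260)
R (array([0.4923, 0.339 ]), np.float64(24.584014929985415), np.float64(0.04745810735337669), 268)
both (array([0.4734, 0.3738]), np.float64(28.183805951297728), np.float64(0.04745147319673973), 528)
deck x min [0.64706253 0.64775641 0.64862645] y [0.03799239 0.03881491 0.2147293  0.21554036]
front edge slope deg -1.1699019755849447 0.6486814290511124
L 0.5884654147146272 0.16617077376397307 0.14203331104145303 0.191859279442945
R 0.59151659110941 0.08583025575019325 0.057481932853237334 0.10890182124958307
stray 0.6953976330913004 0.10249942385700038
tool 0.6035607009160252 0.12680575818848444 toolyaw 26.25643878832247
```

Request:
jog_arm(
  motion="0 -0.013 0.08 0.05 0 0 0; 0 -0.013 0.08 0.13 0 0 0; 0 -0.013 0.08 0.23 0 0 0; 0 -0.013 0.08 0.32 0 0 0; 0 -0.013 0.08 0.37 0 0 0",
)

```text
time: 2.55
tool_pos: [0.4693, 0.4214, 0.093]
tool_rot: [-0.002, -0.225, 0.974, -0.001]
contact_force: [0.9, -0.4, -0.9]
gripper_width: -0.002
grasp_force: 0.0
```

```bash
python3 - <<'E'
from look import *
s=state();print(s['time'],s['tool_pos'],s['tool_rot'],s['contact_force'])
f=save('wrist','w2.png')
E
```

```text
2.55 [0.46930343 0.42137225 0.09297214] [-1.99809225e-03 -2.25127399e-01  9.74326966e-01 -7.90111297e-04] [ 0.87609612 -0.35255919 -0.85568963]
```

View pics/w2.png

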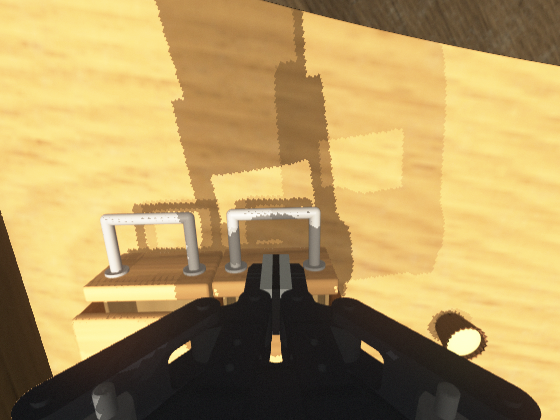

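The fingers are lined up with the left handle: its legs are at columns 234 and 315 and the tip is at 275. I'll lower them behind the bar.

Request:
jog_arm(
  motion="0 0 -0.004 0.04 0 0 0; 0 0 -0.004 0.08 0 0 0; 0 0 -0.004 0.11 0 0 0; 0 0 -0.004 0.122 0 0 0; 0 0 -0.004 0.122 0 0 0",
)

```text
time: 3.22
tool_pos: [0.4728, 0.4194, 0.035]
tool_rot: [-0.0, -0.224, 0.975, -0.0]
contact_force: [-0.1, 0.1, 0.2]
gripper_width: -0.002
grasp_force: 0.0
```

Request:
jog_arm(
  motion="0 0.03 0 0 0 0 0; 0 0.06 0 0 0 0 0; 0 0.1 0 0 0 0 0; 0 0.13 0 0 0 0 0; 0 0.145 0 0 0 0 0",
)

```text
time: 3.85
tool_pos: [0.4068, 0.3875, 0.0356]
tool_rot: [0.0, -0.224, 0.975, 0.0]
contact_force: [6.0, 2.4, -1.7]
gripper_width: -0.001
grasp_force: 4.8
```

Request:
jog_arm(
  motion="0 0.001 0 0 0 0 0; 0 0.003 0 0 0 0 0; 0 0.005 0 0 0 0 0; 0 0.006 0 0 0 0 0; 0 0.006 0 0 0 0 0",
)

```text
time: 4.47
tool_pos: [0.4068, 0.3875, 0.0358]
tool_rot: [0.002, -0.224, 0.975, 0.001]
contact_force: [7.1, 3.2, -2.9]
gripper_width: 0.002
grasp_force: 3.8
```

Request:
jog_arm(
  motion="0 0.004 0 0 0 0 0; 0 0.008 0 0 0 0 0; 0 0.012 0 0 0 0 0; 0 0.012 0 0 0 0 0; 0 0.012 0 0 0 0 0",
)

```text
time: 5.1
tool_pos: [0.4066, 0.3873, 0.0365]
tool_rot: [0.01, -0.224, 0.975, 0.003]
contact_force: [24.0, 11.0, -19.2]
gripper_width: -0.0
grasp_force: 13.1
```

```bash
python3 - <<'E'
from look import *
f=save('wrist','w3.png')
print([(np.round(d['at'],4),round(d['p'],2)) for c in('top','scene') for n in('drawer_left_handle','drawer_left_floor','stray_log') for d in (grab_frame(c) is not None and place_of(c,n))[:2]])
E
```

```text
[(array([ 5.073e-01, -1.690e-02,  1.000e-04]), 0.69), (array([0.6041, 0.4336, 0.002 ]), 0.29), (array([0.5077, 0.4346, 0.0184]), 0.55), (array([0.5827, 0.4024, 0.078 ]), 0.51), (array([0.3949, 0.3805, 0.0464]), 0.52), (array([0.5055, 0.4407, 0.0153]), 0.87), (array([0.5787, 0.4041, 0.0734]), 0.53)]
```

View pics/w3.png

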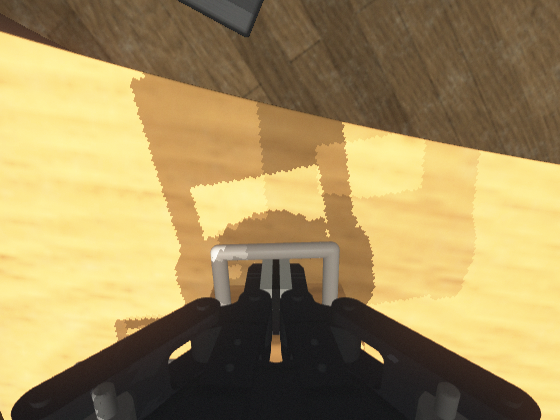

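The drawer is at its stop: 24 N moved it no further, and the bar is at (277,248). I'll unhook and look at the log.

Request:
jog_arm(
  motion="0 -0.03 0 0 0 0 0; 0 -0.033 0 0 0 0 0; 0 -0.033 0 -0.1 0 0 0; 0 -0.033 0 -0.22 0 0 0; 0 -0.033 0 -0.34 0 0 0",
)

```text
time: 6.38
tool_pos: [0.413, 0.3905, 0.2061]
tool_rot: [-0.002, -0.224, 0.975, -0.0]
contact_force: [0.1, 0.8, -0.4]
gripper_width: 0.0
grasp_force: 0.0
```

Request:
jog_arm(
  motion="0 -0.07 -0.03 -0.04 0 0 0; 0 -0.14 -0.07 -0.04 0 0 0; 0 -0.21 -0.1 -0.04 0 0 0; 0 -0.28 -0.134 -0.04 0 0 0; 0 -0.28 -0.134 -0.04 0 0 0",
)

```text
time: 7.0
tool_pos: [0.5704, 0.3912, 0.2238]
tool_rot: [-0.002, -0.223, 0.975, -0.0]
contact_force: [0.4, 0.9, 0.1]
gripper_width: 0.001
grasp_force: 0.0
```

```bash
python3 - <<'E'
from look import *
th=np.radians(26.3);ex=np.array([np.cos(th),np.sin(th)]);ey=np.array([-ex[1],ex[0]])
s=state();print(s['time'],s['tool_pos'],s['tool_pos'][:2]@ex,s['tool_pos'][:2]@ey,s['tool_rot'])
f=save('wrist','w4.png')
z=f['range_z'];K=f['intrinsics'];v,u=np.mgrid[:420,:560]
P=np.stack([(u-K[0,2])/K[0,0]*z,-(v-K[1,2])/K[1,1]*z,-z],-1)
W=P@f['world_from_camera'][:3,:3].T+f['world_from_camera'][:3,3]
for d in cut_out('wrist','stray_log')[:2]:
    m=d['pixels']&(W[...,2]>.07)&(W[...,2]<.1);q=W[m][:,:2]
    vs,us=np.nonzero(d['pixels']);print(d['p'],m.sum(),us.mean(),vs.mean())
    if m.sum()>20:
        r=cv2.minAreaRect((np.c_[q@ex,q@ey]*1000).astype(np.float32));print(r,W[m][:,2].max())
        print(cv2.boxPoints(r))
m=(abs(W[...,2]-.075)<.003)&(v<330)
q=W[m][:,:2];print('front edge',np.percentile(q@ex,[1,3]),np.percentile(q@ey,[1,99]))
lx=q@ex;ly=q@ey;b=np.arange(.05,.205,.01);e=[np.percentile(lx[abs(ly-t)<.004],2) if (abs(ly-t)<.004).sum()>20 else np.nan for t in b];print(np.round(e,4))
print([(np.array([d['at'][:2]@ex,d['at'][:2]@ey]),d['p']) for d in place_of('wrist','drawer_left_floor')])
E
```

```text
7.0 [0.57040677 0.3911655  0.2237537 ] 0.6846760893570067 0.09794375950944306 [-1.54396399e-03 -2.23333393e-01  9.74740831e-01 -3.53391370e-04]
0.98 735 280.25780189959295 215.39620081411127
((697.4929809570312, 101.0801773071289), (17.649147033691406, 45.7443962097168), 45.63334274291992) 0.09233613340661778
[[674.97156 110.76499]
 [707.67334  78.77834]
 [720.0144   91.39536]
 [687.3126  123.38201]]
front edge [0.63636819 0.64962377] [-0.05806031  0.21417409]
[0.6519 0.6512 0.6505 0.6507 0.6497 0.6497 0.6498 0.6498 0.6499 0.6499
 0.6493 0.6491 0.6492 0.6493 0.6485 0.6486]
[(array([0.64706391, 0.16788277]), 0.86), (array([0.52133548, 0.16153202]), 0.55)]
```

View pics/w4.png

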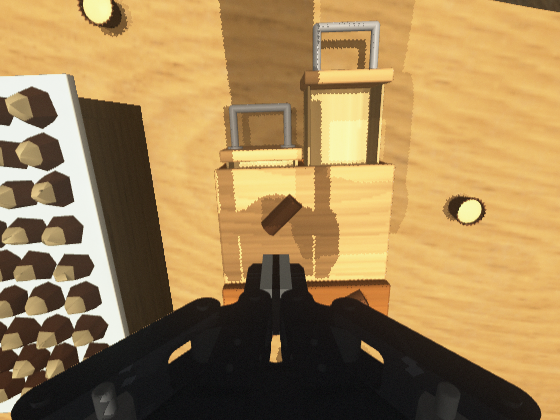

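The log lies about 45° askew at (280,215), with its centre in front of the right drawer. The left drawer is open at (343,120). I'll cage it loosely between the fingers, end to end, without gripping. Then I can turn it square and slide it left.

Request:
jog_arm(
  motion="80 -0.01 0.002 0.05 0 0 -0.12; 80 -0.02 0.004 0.1 0 0 -0.24; 80 -0.026 0.006 0.14 0 0 -0.36; 80 -0.026 0.006 0.16 0 0 -0.48; 80 -0.026 0.006 0.18 0 0 -0.525",
)

```text
time: 7.78
tool_pos: [0.5782, 0.4007, 0.1349]
tool_rot: [-0.001, -0.583, 0.813, 0.0]
contact_force: [-0.9, 0.2, -1.2]
gripper_width: 0.802
grasp_force: 0.0
```

```bash
python3 - <<'E'
from look import *
th=np.radians(26.3);ex=np.array([np.cos(th),np.sin(th)]);ey=np.array([-ex[1],ex[0]])
s=state();print(s['time'],s['tool_pos'],s['tool_pos'][:2]@ex,s['tool_pos'][:2]@ey,s['tool_rot'],s['gripper_width'],s['joint_pos'])
f=save('wrist','w5.png')
E
```

```text
7.775 [0.57823579 0.40067936 0.13493176] 0.6959100245798079 0.10300398738670541 [-5.70130173e-04 -5.82590496e-01  8.12765612e-01  2.18627935e-04] 0.802196479105134 [ 5.00179550e-01  3.02908828e-01  1.49497377e+00  3.03260413e-04
  1.34489499e+00 -2.31450979e+00]
```

View pics/w5.png

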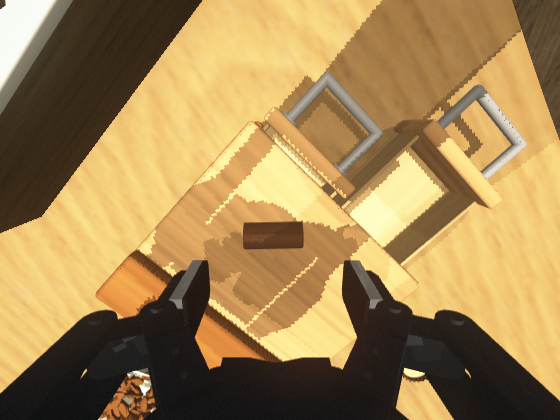

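The log at (273,235) is parallel to the jaw line and centred between the fingers. I'll lower and narrow the cage to about 47 mm.

Request:
jog_arm(
  motion="80 0 0 0.04 0 0 0; 80 0 0 0.08 0 0 0; 80 0 0 0.11 0 0 0; 70 0 0 0.112 0 0 0; 64 0 0 0.112 0 0 0",
)

```text
time: 8.45
tool_pos: [0.5802, 0.4005, 0.0795]
tool_rot: [0.0, -0.581, 0.814, -0.0]
contact_force: [-0.5, -0.2, 1.5]
gripper_width: 0.64
grasp_force: 0.0
```

Request:
jog_arm(
  motion="60 0 0 0 0 0 0; 58 0 0 0 0 0 0; 56 0 0 0 0 0 0; 55 0 0 0 0 0 0; 55 0 0 0 0 0 0",
)

```text
time: 9.07
tool_pos: [0.5799, 0.4003, 0.0793]
tool_rot: [-0.0, -0.581, 0.814, 0.0]
contact_force: [0.5, 0.6, -0.1]
gripper_width: 0.549
grasp_force: 0.0
```

```bash
python3 - <<'E'
from look import *
s=state();print(s['time'],s['tool_pos'],s['gripper_width'],s['grasp_force'])
f=save('wrist','w6.png')
E
```

```text
9.075 [0.57990297 0.40033855 0.0793033 ] 0.5488792076439766 0.0
```

View pics/w6.png

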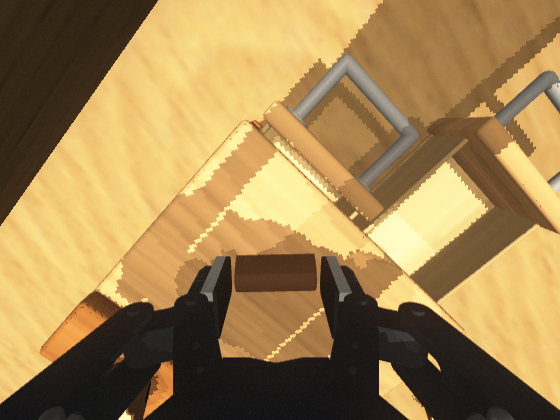

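Request:
jog_arm(
  motion="55 0 0 0 0 0 0.105; 55 0 0 0 0 0 0.21; 55 0 0 0 0 0 0.315; 55 0 0 0 0 0 0.42; 55 0 0 0 0 0 0.525",
)

```text
time: 9.75
tool_pos: [0.5799, 0.4003, 0.0792]
tool_rot: [-0.0, -0.222, 0.975, -0.0]
contact_force: [0.4, 0.2, -0.3]
gripper_width: 0.55
grasp_force: 0.0
```

```bash
cat >> look.py <<'E'
th=np.radians(26.8);ex=np.array([np.cos(th),np.sin(th)]);ey=np.array([-ex[1],ex[0]])
def log(cam='wrist',name='stray_log',zl=(.07,.1)):
    s=state();print(s['time'],s['tool_pos'],'tool ex,ey',s['tool_pos'][:2]@ex,s['tool_pos'][:2]@ey,s['contact_force'],s['tool_rot'])
    f=grab_frame(cam);z=f['range_z'];K=f['intrinsics'];v,u=np.mgrid[:420,:560]
    P=np.stack([(u-K[0,2])/K[0,0]*z,-(v-K[1,2])/K[1,1]*z,-z],-1)
    W=P@f['world_from_camera'][:3,:3].T+f['world_from_camera'][:3,3]
    for d in cut_out(cam,name)[:2]:
        m=d['pixels']&(W[...,2]>zl[0])&(W[...,2]<zl[1]);q=W[m][:,:2];print(d['p'],m.sum())
        if m.sum()>20: print(cv2.boxPoints(cv2.minAreaRect((np.c_[q@ex,q@ey]*1000).astype(np.float32))).round(1).tolist(),W[m][:,2].max())
    return f,W
E
python3 -c "
from look import *
log()"
```

```text
9.75 [0.57988849 0.40033942 0.07922187] tool ex,ey 0.6981042926943436 0.09587859139811046 [ 0.41865125  0.19380643 -0.32284666] [-6.57058976e-05 -2.21645996e-01  9.75127196e-01 -4.62314046e-06]
0.86 2854
[[675.5, 105.0999984741211], [704.9000244140625, 74.5], [717.5999755859375, 86.80000305175781], [688.2000122070312, 117.4000015258789]] 0.09222479621728061
0.4 4
```

The loose cage let the log stay skewed. I'll square it by pushing from behind with the two fingertips as a wide flat face.

Request:
jog_arm(
  motion="55 0 0 -0.05 0 0 0; 45 0 0 -0.1 0 0 -0.015; 25 -0.03 0 -0.1 0 0 -0.015; 25 -0.072 0 -0.1 0 0 -0.015; 25 -0.072 0 -0.1 0 0 -0.015",
)

```text
time: 10.48
tool_pos: [0.613, 0.4163, 0.1293]
tool_rot: [0.0, -0.236, 0.972, 0.0]
contact_force: [-0.1, 1.0, -0.7]
gripper_width: 0.249
grasp_force: 0.0
```

Request:
jog_arm(
  motion="25 0 0 0.05 0 0 0; 25 0 0 0.1 0 0 0; 25 0 0 0.1 0 0 0; 25 0.01 0 0.1 0 0 0; 25 0.02 0 0.1 0 0 0",
)

```text
time: 11.1
tool_pos: [0.6024, 0.411, 0.0782]
tool_rot: [-0.001, -0.235, 0.972, -0.0]
contact_force: [-0.8, -0.7, -0.3]
gripper_width: 0.245
grasp_force: 0.0
```

Request:
jog_arm(
  motion="25 0.006 0 0 0 0 0; 25 0.012 0 0 0 0 0; 25 0.018 0 0 0 0 0; 25 0.024 0 0 0 0 0; 25 0.03 0 0 0 0 0",
)

```text
time: 11.72
tool_pos: [0.59, 0.4046, 0.0794]
tool_rot: [0.0, -0.235, 0.972, 0.0]
contact_force: [-0.3, 0.5, 0.0]
gripper_width: 0.25
grasp_force: 0.0
```

```bash
python3 -c "
from look import *
log()"
```

```text
11.725 [0.58998031 0.40457652 0.07938472] tool ex,ey 0.7090225269816364 0.0951103971821552 [-0.3274572   0.52721822  0.00356551] [ 8.49192139e-05 -2.35123779e-01  9.71965432e-01  1.01621016e-05]
0.71 3170
[[668.2999877929688, 117.30000305175781], [686.0, 75.5999984741211], [706.2999877929688, 84.19999694824219], [688.5999755859375, 125.9000015258789]] 0.0923809630028051
```

Request:
jog_arm(
  motion="25 0.005 0.004 0 0 0 0; 25 0.01 0.004 0 0 0 0; 25 0.014 0.004 0 0 0 0; 25 0.018 0.004 0 0 0 0; 25 0.022 0.004 0 0 0 0",
)

```text
time: 12.45
tool_pos: [0.5793, 0.4014, 0.0793]
tool_rot: [0.0, -0.235, 0.972, 0.0]
contact_force: [-0.6, -0.1, 0.1]
gripper_width: 0.252
grasp_force: 0.0
```

```bash
python3 -c "
from look import *
log()"
```

```text
12.45 [0.57926012 0.40136099 0.07932612] tool ex,ey 0.698004025959032 0.09707374379084892 [-0.59111635 -0.13184366  0.08708055] [ 2.04727811e-05 -2.35116374e-01  9.71967227e-01  2.11724792e-05]
0.64 3134
[[658.5, 121.30000305175781], [674.0, 81.80000305175781], [694.9000244140625, 89.9000015258789], [679.4000244140625, 129.5]] 0.09239284588954966
```

The log's corner slipped into the gap between the fingers. I'll back off, shut the fingers and push that corner.

Request:
jog_arm(
  motion="25 -0.02 0 0 0 0 0; 25 -0.036 0 0 0 0 0; 0 -0.036 -0.015 0 0 0 0; 0 -0.036 -0.015 0 0 0 0; 0 -0.036 -0.015 0 0 0 0",
)

```text
time: 13.18
tool_pos: [0.5987, 0.4027, 0.0792]
tool_rot: [-0.0, -0.235, 0.972, -0.0]
contact_force: [0.1, -0.2, -0.5]
gripper_width: 0.004
grasp_force: 0.0
```

Request:
jog_arm(
  motion="0 0.008 0 0 0 0 0; 0 0.016 0 0 0 0 0; 0 0.024 0 0 0 0 0; 0 0.03 0 0 0 0 0; 0 0.036 0 0 0 0 0",
)

```text
time: 13.8
tool_pos: [0.5826, 0.3947, 0.0794]
tool_rot: [0.0, -0.235, 0.972, 0.0]
contact_force: [0.1, 0.3, 0.7]
gripper_width: 0.007
grasp_force: 0.0
```

```bash
python3 -c "
from look import *
log()"
```

```text
13.8 [0.5826137  0.3946534  0.07938759] tool ex,ey 0.697973083480895 0.08957459859248015 [0.13828153 0.31114796 0.73403787] [ 6.03158042e-05 -2.35172002e-01  9.71953767e-01  7.59876404e-06]
0.87 3131
[[660.2999877929688, 125.0999984741211], [667.2999877929688, 83.5999984741211], [688.4000244140625, 87.19999694824219], [681.4000244140625, 128.60000610351562]] 0.09244766307089305
0.52 0
```

Request:
jog_arm(
  motion="0 -0.01 -0.01 0 0 0 0; 0 -0.01 -0.03 -0.06 0 0 0; 0 0.044 -0.064 -0.06 0 0 0; 0 0.044 -0.064 -0.03 0 0 0; 0 0.044 -0.064 0 0 0 0",
)

```text
time: 14.52
tool_pos: [0.578, 0.3562, 0.0781]
tool_rot: [-0.0, -0.235, 0.972, 0.0]
contact_force: [0.1, 0.4, -0.3]
gripper_width: -0.005
grasp_force: 0.0
```

Request:
jog_arm(
  motion="0 0 0.015 0 0 0 0; 0 0 0.03 0 0 0 0; 0 0 0.045 0 0 0 0; 0 0 0.06 0 0 0 0; 0 0 0.075 0 0 0 0",
)

```text
time: 15.15
tool_pos: [0.5605, 0.3903, 0.0796]
tool_rot: [0.0, -0.235, 0.972, 0.0]
contact_force: [0.5, 0.5, 0.6]
gripper_width: 0.0
grasp_force: 0.2
```

```bash
python3 -c "
from look import *
log()"
```

```text
15.15 [0.5605236  0.39028229 0.07961299] tool ex,ey 0.6762849365133522 0.09563293836591469 [0.45231011 0.45846385 0.57896185] [ 2.33619727e-04 -2.35298122e-01  9.71923216e-01  4.47182470e-05]
0.76 2894
[[658.5, 151.10000610351562], [665.5999755859375, 105.69999694824219], [689.7000122070312, 109.4000015258789], [682.5, 154.89999389648438]] 0.09248713716387608
```

Request:
jog_arm(
  motion="0 0.002 0.013 0 0 0 0; 0 0.004 0.026 0 0 0 0; 0 0.004 0.04 0 0 0 0; 0 0.004 0.053 0 0 0 0; 0 0.004 0.066 0 0 0 0",
)

```text
time: 15.88
tool_pos: [0.5437, 0.4184, 0.0794]
tool_rot: [0.0, -0.235, 0.972, 0.0]
contact_force: [0.5, -0.5, 1.0]
gripper_width: -0.004
grasp_force: 0.3
```

```bash
python3 -c "
from look import *
f,W=log()
cv2.imwrite('pics/w7.png',f['color'][:,:,::-1])"
```

```text
15.875 [0.54370572 0.41844132 0.07938222] tool ex,ey 0.6739698087495448 0.12835009341643652 [ 0.53320936 -0.52441479  0.9524599 ] [ 7.61432505e-05 -2.35175187e-01  9.71952995e-01  6.71442697e-06]
0.76 2974
[[658.0999755859375, 184.60000610351562], [664.0999755859375, 138.1999969482422], [688.9000244140625, 141.5], [682.9000244140625, 187.89999389648438]] 0.09710850161243684
```

View pics/w7.png

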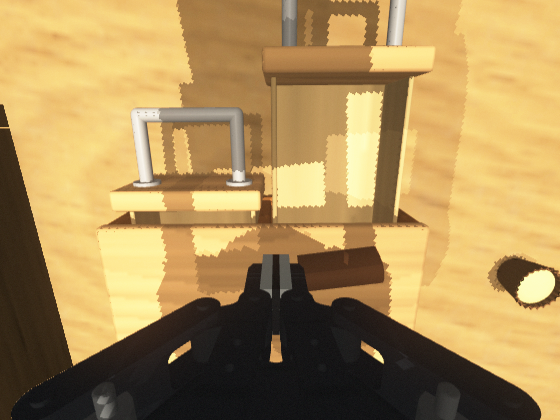

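The log at (340,268) is now lined up with the open left drawer (columns 275–400). I'll go behind it and push it over the edge.

Request:
jog_arm(
  motion="0 0 -0.01 0 0 0 0; 30 0 -0.01 -0.06 0 0 0; 30 -0.08 0.03 -0.06 0 0 0; 30 -0.08 0.07 -0.06 0 0 0; 30 -0.08 0.07 -0.04 0 0 0",
)

```text
time: 16.6
tool_pos: [0.5629, 0.4684, 0.0995]
tool_rot: [0.0, -0.236, 0.972, 0.0]
contact_force: [1.0, -0.6, 1.0]
gripper_width: 0.298
grasp_force: 0.0
```

Request:
jog_arm(
  motion="30 0 0 0.02 0 0 0; 30 0 0 0.041 0 0 0; 30 0.01 0 0.041 0 0 0; 30 0.02 0 0.041 0 0 0; 30 0.03 0 0.041 0 0 0",
)

```text
time: 17.23
tool_pos: [0.5501, 0.4605, 0.0795]
tool_rot: [0.0, -0.235, 0.972, 0.0]
contact_force: [-0.6, -0.1, 0.1]
gripper_width: 0.302
grasp_force: 0.0
```

```bash
python3 -c "
from look import *
log()"
```

```text
17.225 [0.55008446 0.4604815  0.07953221] tool ex,ey 0.6986183509430444 0.16299853081179175 [-0.5967083  -0.10427368  0.09100229] [ 4.90043420e-04 -2.35070071e-01  9.71978286e-01  1.84466402e-04]
```

Request:
jog_arm(
  motion="30 0.008 0 0 0 0 0; 30 0.016 0 0 0 0 0; 30 0.024 0 0 0 0 0; 30 0.032 0 0 0 0 0; 30 0.04 0 0 0 0 0",
)

```text
time: 17.95
tool_pos: [0.5322, 0.4514, 0.0791]
tool_rot: [0.0, -0.235, 0.972, 0.0]
contact_force: [0.7, 1.0, 1.1]
gripper_width: 0.301
grasp_force: 0.5
```

```bash
python3 -c "
from look import *
log()"
```

```text
17.95 [0.53224937 0.4514308  0.07905103] tool ex,ey 0.6786182472874038 0.16296143881976102 [0.74050022 0.97764223 1.07359795] [ 2.70988019e-04 -2.35131504e-01  9.71963524e-01  9.94670756e-05]
0.96 3094
[[647.2999877929688, 183.89999389648438], [647.5, 142.10000610351562], [664.0, 142.1999969482422], [663.9000244140625, 183.89999389648438]] 0.0924366834546303
```

Request:
jog_arm(
  motion="30 0.008 0 0 0 0 0; 30 0.014 0 0 0 0 0; 30 0.02 0 0 0 0 0; 30 0.026 0 0 0 0 0; 30 0.034 0 0 0 0 0",
)

```text
time: 18.68
tool_pos: [0.5177, 0.4439, 0.0799]
tool_rot: [0.001, -0.235, 0.972, 0.0]
contact_force: [-0.1, 0.6, 1.5]
gripper_width: 0.299
grasp_force: 0.0
```

Request:
jog_arm(
  motion="30 0.008 0 0 0 0 0; 30 0.016 0 0 0 0 0; 30 0.016 0 0 0 0 0; 30 0.016 0 0 0 0 0; 30 0.016 0 0 0 0 0",
)

```text
time: 19.3
tool_pos: [0.5101, 0.44, 0.0788]
tool_rot: [-0.0, -0.235, 0.972, -0.0]
contact_force: [0.1, -0.4, -0.0]
gripper_width: 0.295
grasp_force: 0.0
```

```bash
python3 -c "
from look import *
f,W=log(zl=(0,.1))
cv2.imwrite('pics/w8.png',f['color'][:,:,::-1])"
```

```text
19.3 [0.51013326 0.4400221  0.07875787] tool ex,ey 0.6537337954557074 0.1627498554586649 [ 0.0924475  -0.35461973 -0.01248353] [-2.65191769e-05 -2.35129811e-01  9.71963976e-01 -1.05993945e-05]
0.86 1760
[[614.5, 183.0], [614.5999755859375, 138.10000610351562], [636.9000244140625, 138.1999969482422], [636.7000122070312, 183.10000610351562]] 0.03505074186253601
```

View pics/w8.png

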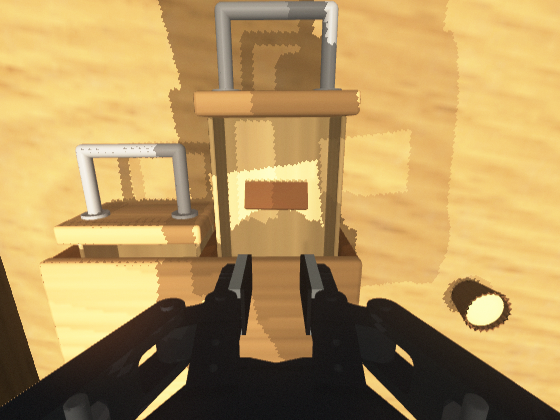

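The log lies inside the left drawer at (276,195). Now I'll go in front of that handle.

Request:
jog_arm(
  motion="30 0 0 -0.08 0 0 0; 0 0.08 0 -0.1 0 0 0; 0 0.18 0 -0.1 0 0 0; 0 0.27 0 -0.1 0 0 0; 0 0.313 0 -0.1 0 0 0",
)

```text
time: 20.02
tool_pos: [0.369, 0.3675, 0.1285]
tool_rot: [-0.0, -0.235, 0.972, -0.0]
contact_force: [0.3, -0.6, -0.6]
gripper_width: 0.001
grasp_force: 0.0
```

Request:
jog_arm(
  motion="0 0 0 0.04 0 0 0; 0 0 0 0.09 0 0 0; 0 0 0 0.14 0 0 0; 0 0 0 0.176 0 0 0; 0 0 0 0.176 0 0 0",
)

```text
time: 20.65
tool_pos: [0.3699, 0.3677, 0.0393]
tool_rot: [-0.002, -0.235, 0.972, -0.001]
contact_force: [-0.7, 0.7, 0.7]
gripper_width: 0.001
grasp_force: 0.0
```

```bash
python3 -c "
from look import *
f,W=log(zl=(0,.1))"
```

```text
20.65 [0.36989962 0.36770159 0.03926349] tool ex,ey 0.4959555388782621 0.16142579340682375 [-0.69422311  0.74049676  0.66239133] [-1.54089802e-03 -2.35083925e-01  9.71973640e-01 -6.44886830e-04]
```

Push in slowly: about 12 mm of approach, then ~75 mm of travel, to a tool ex of about 0.582.

Request:
jog_arm(
  motion="0 -0.015 0 0 0 0 0; 0 -0.03 0 0 0 0 0; 0 -0.045 0 0 0 0 0; 0 -0.06 0 0 0 0 0; 0 -0.075 0 0 0 0 0",
)

```text
time: 21.38
tool_pos: [0.4046, 0.3858, 0.0408]
tool_rot: [-0.0, -0.235, 0.972, -0.0]
contact_force: [-0.3, -0.4, 1.6]
gripper_width: 0.001
grasp_force: 0.7
```

Request:
jog_arm(
  motion="0 -0.018 0 0 0 0 0; 0 -0.036 0 0 0 0 0; 0 -0.054 0 0 0 0 0; 0 -0.072 0 0 0 0 0; 0 -0.088 0 0 0 0 0",
)

```text
time: 22.0
tool_pos: [0.4438, 0.406, 0.0406]
tool_rot: [-0.0, -0.235, 0.972, 0.0]
contact_force: [-1.7, -0.1, 1.1]
gripper_width: -0.001
grasp_force: 0.7
```

Request:
jog_arm(
  motion="0 -0.003 0 0 0 0 0; 0 -0.006 0 0 0 0 0; 0 -0.009 0 0 0 0 0; 0 -0.011 0 0 0 0 0; 0 -0.011 0 0 0 0 0",
)

```text
time: 22.62
tool_pos: [0.4475, 0.4078, 0.0407]
tool_rot: [-0.001, -0.235, 0.972, -0.0]
contact_force: [-4.6, -2.5, 2.9]
gripper_width: 0.004
grasp_force: 2.6
```

Request:
jog_arm(
  motion="0 -0.004 0 0 0 0 0; 0 -0.008 0 0 0 0 0; 0 -0.01 0 0 0 0 0; 0 -0.01 0 0 0 0 0; 0 -0.01 0 0 0 0 0",
)

```text
time: 23.25
tool_pos: [0.4479, 0.408, 0.0405]
tool_rot: [-0.007, -0.235, 0.972, -0.002]
contact_force: [-18.2, -10.2, 16.1]
gripper_width: -0.002
grasp_force: 10.6
```

Request:
jog_arm(
  motion="0 0.02 0 0 0 0 0; 0 0.05 0 0 0 0 0; 0 0.06 0 -0.1 0 0 0; 0 0.06 0 -0.2 0 0 0; 0 0.06 0 -0.35 0 0 0",
)

```text
time: 23.88
tool_pos: [0.425, 0.396, 0.2035]
tool_rot: [-0.001, -0.235, 0.972, -0.0]
contact_force: [0.3, 1.0, -0.4]
gripper_width: -0.003
grasp_force: 0.0
```

```bash
python3 -c "
from look import *
f,W=log()
cv2.imwrite('pics/w9.png',f['color'][:,:,::-1])
for a,b in((0,275),(275,560)):
  pass
for n in('drawer_left_handle','drawer_right_handle'):
  print(n,[(d['at']@np.r_[ex,0],d['at'][:2]@ey,d['p']) for d in place_of('wrist',n)])
"
```

```text
23.875 [0.42503224 0.39604268 0.20351791] tool ex,ey 0.5579444973470271 0.16186458730728978 [ 0.26070688  0.95827057 -0.39602126] [-6.54300875e-04 -2.35112527e-01  9.71967875e-01 -3.49101651e-04]
drawer_left_handle [(np.float64(0.5985769862403975), np.float64(0.15787286512685775), 0.93)]
drawer_right_handle [(np.float64(0.5977663235934492), np.float64(0.15648981557140332), 0.71), (np.float64(0.5920402120947683), np.float64(0.079726076429119), 0.62)]
```

View pics/w9.png

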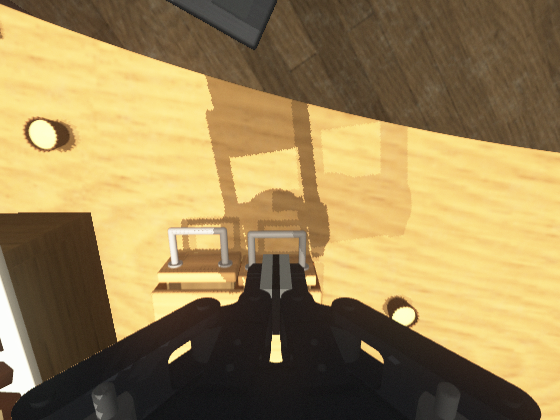

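The left handle at (277,235) is back at the shut position, now deeper in than the slightly ajar right drawer at (198,231). Nothing else has moved, so I'm handing in.

```bash
python3 -c "
from plant import *
print(job_done())"
```

```text
the job is handed in; nothing more can be done
None
```

The log is in the left drawer (the one under the log sample), pushed in without being picked up, and that drawer is fully shut; the right drawer was left as it was, about 5 mm ajar, and I handed the job in at about 24 s of the 64 s allowed.

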